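# Change the dust suction over to the green gate

## Robot

A 7-joint arm with a two-finger parallel gripper is mounted at the origin on the work surface. World frame = base frame: x ahead of the robot, y to its left, z up, the work surface at z = 0. Lengths are in mm, angles in rad, forces in N, time in s.
With the tool pointing down it reaches from about 425 to 975 mm from the base axis. Payload 16.7 kg.
Tool frame: the origin (TCP) lies at the very end of the fingers, on their centre line; the grasp point (between the pads) lies hold_point_z behind it (hold_point_z is the distance from the TCP to the grasp point, in mm); z points along the fingers, y is the line along which they close (so a half turn about z gives the same grasp; the last joint's range is limited). The gripper opens to 85 mm and grips with 20 to 120 N. Pads are 22 mm wide; open, the fingers measure 114 mm over their backs; the gripper's body (76 mm by 85 mm) begins 54 mm behind the grasp point. The pads swing forward as they close: fully open they stand 13 mm farther back than shut.
Start: joints at [1.042, 0.426, 0.074, 1.606, -0.034, 1.111, -0.067], TCP at [249.585, -627.123, 231.302] pointing down, gripper open.
Joint ranges: [-2.85, 2.85], [-0.5, 2.14], [-1.23, 1.37], [0.21, 2.46], [-1.02, 4.16], [0.16, 2.05], [-2.73, 2.73]. Speed limits (rad/s): [1.89, 1.89, 2.39, 2.39, 3.01, 3.01, 3.01].

## Interface

Orientations are given as a rotation vector (axis times angle).
In Python, from plant import read_state, read_camera, camera_model, job_done, hold_point_z gives the robot as it stands. The module is installed in compiled form; this text tells all that it offers.
- The arm moves only by the shell command python3 -m inch 'ROWS' [OPENING]. ROWS is JSON, a list of rows, each an object with "translation": the shift along the tool's x, y, z in m, a list of three; "roll": the turn about the tool's z in rad. A call has exactly 5 rows; each row shifts and turns the commanded pose from where the row before left it, along the tool's axes as they then stand; what a row does not reach is not made up. A row lasts 1/10 s, in which the tool goes at most 50 mm and 8.59 degrees, less where a joint would pass 70% of its speed; a pose out of reach is approached as far as the arm can. A call is refused whole if a number of a shift passes 0.05 or a number of a turn 0.15, either way. A call with a gripper value outside its range is refused whole. OPENING is the finger opening in m, from 0 to 0.0854, set as the call begins (- or left out, the last holds). The fingers move at their own pace and stop on an object; the grip force is fixed at half the most. Time passes only in rows, so rows that do not move let the fingers close, or fill a call up. It gives the time, the measured TCP pose, the force, the opening and the grip force at its end, in the units of the state.
- read_state(): the state, without advancing time (a new reading comes with each control period).
- read_camera(name): name is "scene" or "top" or "wrist"; returns the picture (480x640x3 uint8, red, green, blue); there is no depth.
- camera_model(name): a dict with "mtx" (3x3 intrinsics, pixels), "distortion" ([k1, k2, p1, p2, k3] as OpenCV has them; the pictures are not rectified), "rvec" (rotation vector, rad) and "tvec" (3), from world to camera coordinates, as OpenCV has them. Camera axes: x right, y down, z forward; pixel columns grow to the right and rows downward; lengths in mm; the calibration is good to about 2 mm. A picture is of the moment at which its call begins: read the wrist's pose just before it. camera_model takes no time and is no camera call; for the wrist camera it gives the pose at the moment of the call.
- job_done(): hands the job in; it is judged then, once.
The state is a dict: "time_s": time; "joint_pos": joint angles; "joint_velocities": joint speeds; "joint_torque": joint torques, N m; "tcp_pos": TCP position; "ee_rot": TCP orientation; "wrist_force": force on the tool from outside, world axes, zero at the start; "torque": the same for the moment, N m; "width": finger opening in mm; "grip_force": force on a finger pad.
Only numpy, scipy, OpenCV 4.12 (cv2) and the standard library are available. Lean on these libraries where they do the work, as an engineer would, in place of code of your own. Each camera call takes 0.05 s, during which the arm holds its last target. There are 200 camera calls.

## Task

Switch the workshop's dust suction over to the bench inlet with the green grip: slide the green gate fully open, right to its end stop, so that its round inlet is uncovered, and slide the orange gate fully shut, right to its end stop, so that its inlet is covered. Let go of both grips when done.

Things in the scene. Friction and masses are not known exactly. Their poses are not given: they have to be found in the camera images.
- green_gate (a joint): How far the green gate is open, m: 0 = fully shut (inlet covered), 0.090 = fully open, firm stops at both ends. A flat steel blade, 94 mm wide, top 12 mm above the bench, slides level in an aluminium frame fixed to the bench (325 x 116 mm, 15 mm high) and carries the green grip. Stays where left; takes about 3 N, a little more when fast.
- green_gate_grip (a point): Centre of the green grip's top face, 62 mm above the bench. Upright block: 24 mm along the slide, 44 mm across, 50 mm tall. z up; x points along the slide to the round inlet; opening moves the grip to -x (roughly towards the robot). Inlet: collar of 102 mm outer diameter, top 29 mm above the bench, 55 mm clear of the grip when shut, 145 mm when open; the rest of the gate is 15 mm high or lower.
- orange_gate (a joint): How far the orange gate is open, in m: 0 = fully shut (inlet covered), 0.090 = fully open. In all but the colour of its grip the same as the green gate.
- orange_gate_grip (a point): Centre of the orange grip's top face, 62 mm above the bench; same block, axes and surroundings as the green grip: x points along the slide to the round inlet; shutting moves the grip to +x (roughly away from the robot).

How it is judged (in metres and radians):
At the end, for the whole second after the job is handed in: The green gate stands within 11 mm of its open stop (joint above 0.079 m) and the orange gate within 11 mm of its shut stop (joint below 0.011 m), both released (value of joint green_gate above 0.079 m and value of joint orange_gate below 0.011 m); the robot touches nothing.
It also fails if it takes over 40 s, if anything falls off the work surface, if the arm or the gripper's body presses on something with over 40 N, if the wrist force passes 120 N, or if a joint passes its speed limit or range.

## Working session

There is one attempt and no reset: what is moved stays moved. The work goes in short steps, Python scripts to look and compute and a shell command to move; the robot and the scene stay as the last step left them, time stands still between calls to the robot, and variables do not carry over. Pictures are saved under pics/ and viewed, at most 10 in all, crops included, and the job is handed in when it is done.

```bash
mkdir -p pics; python3 - <<'E'
from plant import *
import cv2
print(read_state(), hold_point_z if not callable(hold_point_z) else hold_point_z())
for n in("top","scene"):
    cv2.imwrite(f"pics/{n}0.png",read_camera(n)[:,:,::-1])
E
```

```text
{'time_s': 0.0, 'joint_pos': array([ 1.04251523,  0.42674374,  0.07384157,  1.6065982 , -0.03413717,
        1.11088253, -0.06711879]), 'joint_velocities': array([-5.63690479e-04, -3.69381901e-05, -3.91628028e-04, -1.63444356e-03,
        5.08351272e-04, -1.21985669e-03, -1.03993525e-03]), 'joint_torque': array([ 8.99233382e-04, -9.49844170e+01,  3.76123220e+00, -4.63514149e+01,
        1.93387113e-02,  1.01201955e-02, -1.20762079e-04]), 'tcp_pos': array([ 249.43467949, -626.75635406,  230.60640187]), 'ee_rot': array([-3.08412466e+00, -5.91096359e-01,  5.05201725e-04]), 'wrist_force': array([-0.18322193, -0.52545529, -1.22405156]), 'torque': array([-1.07050344e-02,  8.59988845e-05, -2.87695599e-02]), 'grip_force': 0.0, 'width': 85.20529032078238} 18.700000000000003
```

View pics/top0.png

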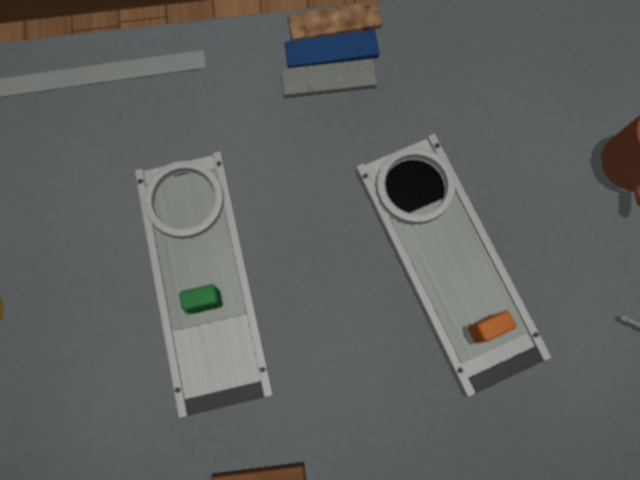

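View pics/scene0.png

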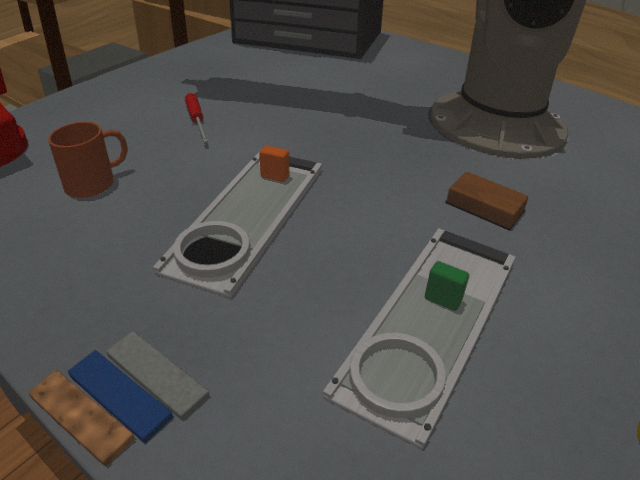

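Green grip is at about (199,297) in the top view, with its inlet covered. Orange grip is at about (492,326), with its inlet open. I'll fit the box outlines in both views.

```bash
cat > h.py <<'E'
import numpy as np, cv2
from plant import *
from scipy.spatial.transform import Rotation as R
from scipy.optimize import minimize
def ground(cm,uv,z):
    K,d=np.array(cm["mtx"]),np.array(cm["distortion"])
    n=cv2.undistortPoints(np.array([[uv]],float),K,d)[0,0]
    M=cv2.Rodrigues(np.array(cm["rvec"],float))[0]; t=np.array(cm["tvec"],float).ravel()
    c=-M.T@t; r=M.T@[n[0],n[1],1]
    return (c+r*(z-c[2])/r[2])[:2]
def mask(im,col):
    h=cv2.cvtColor(im,cv2.COLOR_RGB2HSV)
    lo,hi=((50,120,40),(85,255,255)) if col=="green" else ((5,190,110),(16,255,255))
    m=cv2.inRange(h,lo,hi); n,l,s,_=cv2.connectedComponentsWithStats(m)
    return l,s
def locate(col,views=("top","scene"),near=None,ims=None):
    obs=[]
    for v in views:
        im=ims[v]; cm=camera_model(v); l,s=mask(im,col)
        px=near[v]; c=[(i,abs(np.array([s[i,0]+s[i,2]/2,s[i,1]+s[i,3]/2])-px).sum()) for i in range(1,len(s)) if s[i,4]>80]
        i=min(c,key=lambda a:a[1])[0]; obs.append((cm,(l==i).astype(np.uint8)))
    p0=ground(obs[0][0],near[views[0]],40)
    def cost(p):
        c,s_=np.cos(p[2]),np.sin(p[2]); e=0
        P=np.array([[p[0]+c*a-s_*b,p[1]+s_*a+c*b,z] for a in(-12,12) for b in(-22,22) for z in(12,62)])
        for cm,m in obs:
            q=cv2.projectPoints(P,np.array(cm["rvec"],float),np.array(cm["tvec"],float),np.array(cm["mtx"]),np.array(cm["distortion"]))[0]
            h=cv2.convexHull((q*16).round().astype(np.int32)); k=np.zeros_like(m)
            cv2.fillConvexPoly(k,h,1,shift=4); e+=1-(k&m).sum()/max((k|m).sum(),1)
        return e
    best=min((minimize(cost,[*p0,y],method="Nelder-Mead",options=dict(initial_simplex=[[*p0,y],[p0[0]+15,p0[1],y],[p0[0],p0[1]+15,y],[*p0,y+.3]])) for y in np.arange(-.9,1,.3)),key=lambda r:r.fun)
    return best.x,best.fun
E
python3 - <<'E'
from h import *
ims={v:read_camera(v) for v in("top","scene")}
cm=camera_model("top")
for col,near,col_px,ax in(("green",{"top":(199,297),"scene":(447,285)},(184,199),[((137,172),(182,414)),((219,154),(270,393))]),
  ("orange",{"top":(492,326),"scene":(275,164)},(415,184),[((359,168),(470,395)),((435,137),(549,357))])):
    x,f=locate(col,near=near,ims=ims); print(col,x.round(3),f)
    for v in near: print(v,locate(col,(v,),near,ims))
    print("collar",ground(cm,col_px,29), x[:2]+208*np.r_[np.cos(x[2]),np.sin(x[2])],x[:2]+118*np.r_[np.cos(x[2]),np.sin(x[2])])
    for a,b in ax:
        d=ground(cm,a,15)-ground(cm,b,15); print("axis",np.arctan2(d[1],d[0]),np.hypot(*d))
s=read_state(); print(R.from_rotvec(s["ee_rot"]).as_matrix().round(3))
E
```

```text
green [ 5.36740e+02  1.41737e+02 -7.60000e-02] 0.9971061223489666
top (array([ 5.37206315e+02,  1.41676395e+02, -9.17476398e-02]), np.float64(0.2706630336058129))
scene (array([4.97233628e+02, 1.31286055e+02, 2.63934976e-01]), np.float64(0.6836409929980904))
collar [670.71812563 157.60943588] [744.13331533 125.86286819] [654.39581357 132.73169474]
axis 0.11788004120013298 318.140826315112
axis 0.11151289388858586 318.1414163586957Traceback (most recent call last):
  File "<stdin>", line 6, in <module>
  File "h.py", line 21, in locate
    i=min(c,key=lambda a:a[1])[0]; obs.append((cm,(l==i).astype(np.uint8)))
      ~~~^^^^^^^^^^^^^^^^^^^^^
ValueError: min() iterable argument is empty
```

```bash
python3 - <<'E'
s=open('h.py').read()
a=s.index("    h=cv2.cvt"); b=s.index("    n,l,s,_") if "    n,l,s,_" in s else s.index("    m=cv2.inRange")
s=s[:a]+'''    r,g,b=[im[:,:,i].astype(int) for i in range(3)]
    m=((g>1.35*r)&(g>1.25*b)&(g>25)) if col=="green" else ((r>1.7*g)&(r>2.5*b)&(r>60))
    m=m.astype(np.uint8)
    '''+s[s.index("n,l,s,_=cv2"):]
open('h.py','w').write(s)
E
cat > m.py <<'E'
from h import *
ims={v:read_camera(v) for v in("top","scene")}
cm=camera_model("top")
for col,near,col_px,ax in(("green",{"top":(199,297),"scene":(447,285)},(184,199),[((137,172),(182,414)),((219,154),(270,393))]),
  ("orange",{"top":(492,326),"scene":(275,164)},(415,184),[((359,168),(470,395)),((435,137),(549,357))])):
    for vs in (("top","scene"),("top",),("scene",)): 
        x,f=locate(col,vs,near,ims); print(col,vs,x.round(3),round(float(f),3))
    c=ground(cm,col_px,29); print("collar",c)
    for a,b in ax:
        d=ground(cm,a,15)-ground(cm,b,15); t=np.arctan2(d[1],d[0]); print("axis",t, "shut/open pos",c-118*d/np.hypot(*d),c-208*d/np.hypot(*d))
s=read_state(); print(R.from_rotvec(s["ee_rot"]).as_matrix().round(3),s["tcp_pos"])
for v in ims: cv2.imwrite(f"pics/{v}_m.png",ims[v][:,:,::-1])
E
python3 m.py
```

```text
green ('top', 'scene') [5.38171e+02 1.43655e+02 2.80000e-01] 0.36
green ('top',) [ 5.37902e+02  1.42955e+02 -6.40000e-02] 0.205
green ('scene',) [5.36796e+02 1.43046e+02 2.88000e-01] 0.127
collar [670.71812563 157.60943588]
axis 0.11788004120013298 shut/open pos [553.53702325 143.73178316] [464.16160619 133.14713278]
axis 0.11151289388858586 shut/open pos [553.45103808 144.47816876] [464.01003909 134.46279553]
orange ('top', 'scene') [ 4.61229e+02 -2.00110e+02  1.90000e-01] 0.643
orange ('top',) [ 4.61173e+02 -1.98831e+02  2.04000e-01] 0.428
orange ('scene',) [ 459.333 -202.755    0.767] 0.143
collar [ 654.58741034 -140.73975708]
axis 0.29825765852462294 shut/open pos [ 541.7971179 -175.414675 ] [ 455.77062367 -201.86164629]
axis 0.2926729788331243 shut/open pos [ 541.60522948 -174.78423988] [ 455.43237968 -200.75037083]
[[ 0.929  0.37  -0.   ]
 [ 0.37  -0.929  0.   ]
 [ 0.    -0.    -1.   ]] [ 249.56288019 -626.98497298  231.06503954]
```

```bash
python3 -m inch '[{"translation":[0.035,-0.032,0],"roll":0},{"translation":[0.035,-0.032,0],"roll":0},{"translation":[0.035,-0.032,0],"roll":0},{"translation":[0.035,-0.032,0],"roll":0},{"translation":[0.035,-0.032,0],"roll":0}]' 0.085
python3 -m inch '[{"translation":[0,0,0],"roll":-0.148},{"translation":[0,0,0],"roll":-0.148},{"translation":[0,0,0],"roll":-0.148},{"translation":[0,0,0],"roll":-0.148},{"translation":[0,0,0],"roll":-0.148}]'
python3 -m inch '[{"translation":[0,0,0],"roll":-0.148},{"translation":[0,0,0],"roll":-0.148},{"translation":[0,0,0],"roll":-0.148},{"translation":[0,0,0],"roll":-0.148},{"translation":[0,0,0],"roll":-0.148}]'
cat > go.py <<'E'
import sys
from h import *
x,y,z,a=map(float,sys.argv[1:5]); s=read_state()
M=R.from_rotvec(s["ee_rot"]).as_matrix(); cur=np.arctan2(M[1,1],M[0,1])
d=(a-cur+np.pi)%(2*np.pi)-np.pi
print("t",s["time_s"],"tcp",s["tcp_pos"].round(1),"q",s["joint_pos"].round(2),"roll",-d,"F",s["wrist_force"].round(1),"w",s["width"])
print("tool shift mm",(M.T@(np.array([x,y,z])-s["tcp_pos"])).round(1), "tilt",M[:,2].round(3))
E
python3 go.py 460 -200.5 231 0.297
```

```text
time_s: 0.8
tcp_pos: [353.5, -412.0, 231.5]
ee_rot: [3.085, 0.591, 0.0]
wrist_force: [1.7, -0.0, 0.7]
width: 84.6
grip_force: 0.0
time_s: 1.3
tcp_pos: [353.0, -413.7, 231.4]
ee_rot: [2.658, 1.675, 0.0]
wrist_force: [0.5, 0.2, 0.5]
width: 84.9
grip_force: 0.0
time_s: 1.8
tcp_pos: [353.0, -413.8, 231.3]
ee_rot: [1.872, 2.523, -0.0]
wrist_force: [0.4, 1.4, -0.4]
width: 84.9
grip_force: 0.0
t 1.8 tcp [ 353.  -413.8  231.3] q [ 0.93  0.22 -0.22  1.89  0.06  1.03  0.99] roll -0.0030402666262885347 F [ 0.4  1.4 -0.4] w 84.89421694847914
tool shift mm [173.1 164.2   0.3] tilt [ 0. -0. -1.]
```

```bash
python3 -m inch '[{"translation":[0.0346,0.0328,0],"roll":0},{"translation":[0.0346,0.0328,0],"roll":0},{"translation":[0.0346,0.0328,0],"roll":0},{"translation":[0.0346,0.0328,0],"roll":0},{"translation":[0.0346,0.0328,0],"roll":0}]'
python3 -m inch '[{"translation":[0,0,0.045],"roll":0},{"translation":[0,0,0.045],"roll":0},{"translation":[0,0,0.03],"roll":0},{"translation":[0,0,0],"roll":0},{"translation":[0,0,0],"roll":0}]'
python3 go.py 460 -200.5 28 0.297; python3 - <<'E'
from h import *
a=read_camera("wrist");b=read_camera("scene")[60:300,130:450]
cv2.imwrite("pics/w1.png",np.hstack([cv2.resize(a,(400,300)),cv2.resize(b,(400,300))])[:,:,::-1])
E
```

```text
time_s: 2.3
tcp_pos: [461.6, -199.6, 231.6]
ee_rot: [1.88, 2.516, -0.0]
wrist_force: [0.5, -0.3, -0.1]
width: 84.7
grip_force: 0.0
time_s: 2.8
tcp_pos: [461.4, -201.3, 112.0]
ee_rot: [-1.879, -2.517, -0.0]
wrist_force: [-0.3, 0.0, 0.3]
width: 84.8
grip_force: 0.0
t 2.8 tcp [ 461.4 -201.3  112. ] q [ 0.6   0.32 -0.36  2.08  0.16  0.77  0.42] roll -0.008956508229533977 F [-0.3  0.   0.3] w 84.84129939562042
tool shift mm [ 1.1 -1.1 84. ] tilt [-0.  0. -1.]
```

View pics/w1.png

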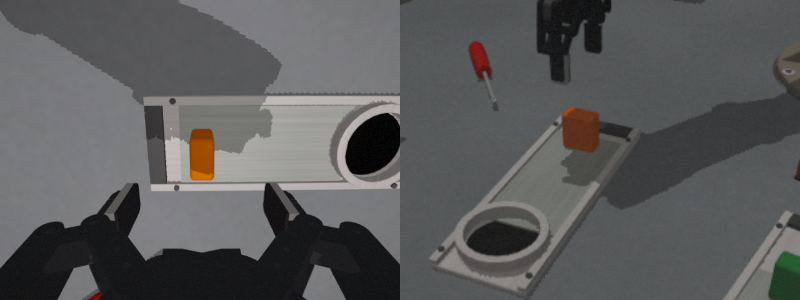

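The orange grip sits between the fingers at wrist-view column 202, aligned with the tool axes, so I'll descend and close.

```bash
python3 -m inch '[{"translation":[0,0,0.03],"roll":0},{"translation":[0,0,0.03],"roll":0},{"translation":[0,0,0.022],"roll":0},{"translation":[0,0,0],"roll":0},{"translation":[0,0,0],"roll":0}]'
python3 -m inch '[{"translation":[0,0,0],"roll":0},{"translation":[0,0,0],"roll":0},{"translation":[0,0,0],"roll":0},{"translation":[0,0,0],"roll":0},{"translation":[0,0,0],"roll":0}]' 0.015
python3 -m inch '[{"translation":[0,0,0],"roll":0},{"translation":[0,0,0],"roll":0},{"translation":[0,0,0],"roll":0},{"translation":[0,0,0],"roll":0},{"translation":[0,0,0],"roll":0}]'
python3 go.py 541.7 -175 30 0.297
```

```text
time_s: 3.4
tcp_pos: [462.0, -201.6, 30.8]
ee_rot: [1.879, 2.516, 0.001]
wrist_force: [-0.3, -0.0, 0.4]
width: 85.0
grip_force: 0.0
time_s: 3.9
tcp_pos: [461.5, -201.4, 29.9]
ee_rot: [1.879, 2.517, 0.0]
wrist_force: [-1.8, 1.0, 9.3]
width: 23.3
grip_force: 58.3
time_s: 4.4
tcp_pos: [461.5, -201.4, 29.9]
ee_rot: [1.879, 2.517, 0.0]
wrist_force: [-2.2, 0.2, 10.6]
width: 23.3
grip_force: 58.4
t 4.4 tcp [ 461.5 -201.4   29.9] q [ 0.55  0.45 -0.32  2.12  0.25  0.6   0.34] roll -0.008768089786647781 F [-2.2  0.2 10.6] w 23.254569501406184
tool shift mm [ 2.5 84.4 -0. ] tilt [ 0.001 -0.    -1.   ]
```

```bash
python3 -m inch '[{"translation":[0,0.01,0],"roll":0},{"translation":[0,0.015,0],"roll":0},{"translation":[0,0.015,0],"roll":0},{"translation":[0,0.015,0],"roll":0},{"translation":[0,0.015,0],"roll":0}]'
python3 -m inch '[{"translation":[0,0.002,0],"roll":0},{"translation":[0,0.002,0],"roll":0},{"translation":[0,0.002,0],"roll":0},{"translation":[0,0.002,0],"roll":0},{"translation":[0,0,0],"roll":0}]'
python3 go.py 541.7 -175 30 0.297
```

```text
time_s: 4.9
tcp_pos: [528.7, -180.9, 29.9]
ee_rot: [-1.879, -2.518, 0.0]
wrist_force: [-4.0, 3.9, 13.8]
width: 23.3
grip_force: 58.7
time_s: 5.4
tcp_pos: [536.3, -178.6, 29.9]
ee_rot: [1.878, 2.518, 0.001]
wrist_force: [-1.5, 4.0, 10.7]
width: 23.6
grip_force: 62.3
t 5.4 tcp [ 536.3 -178.6   29.9] q [ 0.46  0.53 -0.32  1.99  0.26  0.67  0.27] roll -0.008230947912446496 F [-1.5  4.  10.7] w 23.583549998808476
tool shift mm [ 1.9  6.2 -0. ] tilt [ 0.001  0.    -1.   ]
```

```bash
python3 -m inch '[{"translation":[0,0.0015,0],"roll":0},{"translation":[0,0.0015,0],"roll":0},{"translation":[0,0.0015,0],"roll":0},{"translation":[0,0.0015,0],"roll":0},{"translation":[0,0,0],"roll":0}]'
python3 go.py 541.7 -175 30 0.297
```

```text
time_s: 5.9
tcp_pos: [541.9, -176.9, 29.9]
ee_rot: [1.879, 2.518, 0.001]
wrist_force: [-2.3, 4.1, 12.2]
width: 23.2
grip_force: 62.3
t 5.9 tcp [ 541.9 -176.9   29.9] q [ 0.45  0.53 -0.31  1.97  0.26  0.67  0.27] roll -0.008285621748962857 F [-2.3  4.1 12.2] w 23.220109983126804
tool shift mm [ 1.9  0.3 -0.1] tilt [ 0.  0. -1.]
```

```bash
python3 -m inch '[{"translation":[0,0.001,0],"roll":0},{"translation":[0,0.001,0],"roll":0},{"translation":[0,0.001,0],"roll":0},{"translation":[0,0.001,0],"roll":0},{"translation":[0,0,0],"roll":0}]'
python3 go.py 541.7 -175 30 0.297
```

```text
time_s: 6.4
tcp_pos: [543.0, -176.6, 29.9]
ee_rot: [-1.878, -2.515, 0.005]
wrist_force: [-21.3, 3.3, 30.0]
width: 23.0
grip_force: 64.7
t 6.4 tcp [ 543.  -176.6   29.9] q [ 0.45  0.54 -0.31  1.97  0.26  0.68  0.26] roll -0.00923415420890894 F [-21.3   3.3  30. ] w 22.963591369707476
tool shift mm [ 1.9 -0.9 -0.1] tilt [-0.004 -0.001 -1.   ]
```

```bash
python3 -m inch '[{"translation":[0,0,0],"roll":0},{"translation":[0,0,0],"roll":0},{"translation":[0,0,0],"roll":0},{"translation":[0,0,0],"roll":0},{"translation":[0,0,0],"roll":0}]' 0.085
python3 -m inch '[{"translation":[0,0,-0.025],"roll":0},{"translation":[0,0,-0.03],"roll":0},{"translation":[0,0,-0.03],"roll":0},{"translation":[0,0,-0.025],"roll":0},{"translation":[0,0,0],"roll":0}]'
python3 go.py 538 143 140 0.11
```

```text
time_s: 6.9
tcp_pos: [545.6, -176.3, 29.2]
ee_rot: [-1.88, -2.517, -0.0]
wrist_force: [0.3, 0.0, 0.3]
width: 84.9
grip_force: 0.0
time_s: 7.4
tcp_pos: [547.3, -176.7, 142.7]
ee_rot: [1.877, 2.513, 0.003]
wrist_force: [0.6, -1.2, -0.2]
width: 85.0
grip_force: 0.0
t 7.4 tcp [ 547.3 -176.7  142.7] q [ 0.49  0.38 -0.36  1.9   0.17  0.88  0.33] roll 0.17778727722757193 F [ 0.6 -1.2 -0.2] w 85.03846097971301
tool shift mm [309.2  81.8   2.2] tilt [ 0.005 -0.001 -1.   ]
```

```bash
python3 -m inch '[{"translation":[0.039,0.0103,0],"roll":0},{"translation":[0.039,0.0103,0],"roll":0},{"translation":[0.039,0.0103,0],"roll":0},{"translation":[0.039,0.0103,0],"roll":0},{"translation":[0.039,0.0103,0],"roll":0}]'
python3 -m inch '[{"translation":[0.039,0.0103,0],"roll":0},{"translation":[0.039,0.0103,0],"roll":0},{"translation":[0.036,0.0095,0],"roll":0},{"translation":[0,0,0],"roll":0.09},{"translation":[0,0,0],"roll":0.088}]'
python3 -m inch '[{"translation":[0,0,0],"roll":0},{"translation":[0,0,0],"roll":0},{"translation":[0,0,0],"roll":0},{"translation":[0,0,0],"roll":0},{"translation":[0,0,0],"roll":0}]'
python3 go.py 538 143 30 0.11; python3 - <<'E'
from h import *
a=read_camera("wrist");b=read_camera("top")
cv2.imwrite("pics/w2.png",np.hstack([cv2.resize(a,(400,300)),cv2.resize(b,(400,300))])[:,:,::-1])
E
```

```text
time_s: 7.9
tcp_pos: [539.1, 26.8, 138.9]
ee_rot: [-1.88, -2.517, 0.0]
wrist_force: [0.9, 0.2, 0.4]
width: 84.9
grip_force: 0.0
time_s: 8.4
tcp_pos: [535.5, 144.6, 138.7]
ee_rot: [-2.097, -2.338, 0.0]
wrist_force: [0.2, -0.6, 0.2]
width: 84.8
grip_force: 0.0
time_s: 8.9
tcp_pos: [536.1, 142.9, 139.3]
ee_rot: [-2.096, -2.34, -0.0]
wrist_force: [0.3, -0.3, 0.1]
width: 85.0
grip_force: 0.0
t 8.9 tcp [536.1 142.9 139.3] q [-0.02  0.37 -0.44  1.94  0.2   0.87 -0.45] roll 0.00027377166058251134 F [ 0.3 -0.3  0.1] w 84.95664745517573
tool shift mm [-1.000e-01  1.900e+00  1.093e+02] tilt [-0.  0. -1.]
```

View pics/w2.png

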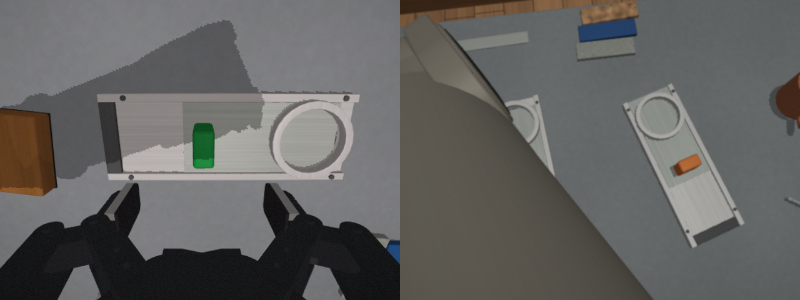

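The green grip is centred between the fingers at about (204,145), and in the top view the orange inlet is covered. Descending on green.

```bash
python3 -m inch '[{"translation":[0,0,0.03],"roll":0},{"translation":[0,0.002,0.03],"roll":0},{"translation":[0,0,0.03],"roll":0},{"translation":[0,0,0.019],"roll":0},{"translation":[0,0,0],"roll":0}]'
python3 -m inch '[{"translation":[0,0,0],"roll":0},{"translation":[0,0,0],"roll":0},{"translation":[0,0,0],"roll":0},{"translation":[0,0,0],"roll":0},{"translation":[0,0,0],"roll":0}]' 0.015
python3 -m inch '[{"translation":[0,0,0],"roll":0},{"translation":[0,0,0],"roll":0},{"translation":[0,0,0],"roll":0},{"translation":[0,0,0],"roll":0},{"translation":[0,0,0],"roll":0}]'
python3 go.py 464 134 30 0.11
```

```text
time_s: 9.5
tcp_pos: [536.4, 142.9, 28.0]
ee_rot: [-2.094, -2.339, 0.005]
wrist_force: [0.5, 0.4, -0.0]
width: 84.9
grip_force: 0.0
time_s: 10.0
tcp_pos: [538.5, 143.4, 31.3]
ee_rot: [2.096, 2.339, 0.002]
wrist_force: [-1.9, -0.8, 10.0]
width: 23.0
grip_force: 58.4
time_s: 10.5
tcp_pos: [538.6, 143.4, 31.3]
ee_rot: [2.096, 2.339, 0.002]
wrist_force: [-2.5, -0.8, 9.0]
width: 23.5
grip_force: 58.5
t 10.5 tcp [538.6 143.4  31.3] q [-0.07  0.52 -0.38  2.    0.3   0.67 -0.54] roll -0.00018742278971695114 F [-2.5 -0.8  9. ] w 23.498119374860583
tool shift mm [ -1.2 -75.1   1.2] tilt [ 0.001  0.    -1.   ]
```

```bash
python3 -m inch '[{"translation":[0,-0.01,0],"roll":0},{"translation":[0,-0.014,0],"roll":0},{"translation":[0,-0.014,0],"roll":0},{"translation":[0,-0.014,0],"roll":0},{"translation":[0,-0.008,0],"roll":0}]'
python3 -m inch '[{"translation":[0,-0.002,0],"roll":0},{"translation":[0,-0.002,0],"roll":0},{"translation":[0,-0.002,0],"roll":0},{"translation":[0,-0.002,0],"roll":0},{"translation":[0,0,0],"roll":0}]'
python3 go.py 464 134 30 0.11
```

```text
time_s: 11.0
tcp_pos: [478.5, 136.7, 31.3]
ee_rot: [2.095, 2.339, 0.003]
wrist_force: [3.7, -1.7, 5.3]
width: 23.1
grip_force: 61.0
time_s: 11.5
tcp_pos: [471.1, 135.9, 31.3]
ee_rot: [2.095, 2.339, 0.002]
wrist_force: [0.6, -3.0, 11.2]
width: 23.2
grip_force: 61.7
t 11.5 tcp [471.1 135.9  31.3] q [-0.08  0.45 -0.39  2.15  0.3   0.6  -0.58] roll -0.00020527788439572703 F [ 0.6 -3.  11.2] w 23.226720848722827
tool shift mm [-1.1 -7.2  1.2] tilt [ 0.002  0.    -1.   ]
```

```bash
python3 -m inch '[{"translation":[0,-0.001,0],"roll":0},{"translation":[0,-0.001,0],"roll":0},{"translation":[0,-0.001,0],"roll":0},{"translation":[0,-0.001,0],"roll":0},{"translation":[0,0,0],"roll":0}]'
python3 go.py 464 134 30 0.11
```

```text
time_s: 12.0
tcp_pos: [467.3, 135.5, 31.3]
ee_rot: [2.095, 2.339, 0.003]
wrist_force: [2.7, -2.2, 9.9]
width: 23.7
grip_force: 61.6
t 12.0 tcp [467.3 135.5  31.3] q [-0.08  0.44 -0.4   2.16  0.3   0.59 -0.58] roll -0.000298514331808164 F [ 2.7 -2.2  9.9] w 23.666454027166893
tool shift mm [-1.1 -3.4  1.3] tilt [ 0.002  0.    -1.   ]
```

```bash
python3 -m inch '[{"translation":[0,-0.001,0],"roll":0},{"translation":[0,-0.001,0],"roll":0},{"translation":[0,-0.001,0],"roll":0},{"translation":[0,-0.001,0],"roll":0},{"translation":[0,0,0],"roll":0}]'
python3 go.py 464 134 30 0.11
```

```text
time_s: 12.5
tcp_pos: [466.9, 135.5, 31.4]
ee_rot: [2.095, 2.336, 0.011]
wrist_force: [29.1, 0.1, -20.0]
width: 23.2
grip_force: 60.9
t 12.5 tcp [466.9 135.5  31.4] q [-0.08  0.44 -0.39  2.16  0.3   0.58 -0.59] roll -0.001220787525836986 F [ 29.1   0.1 -20. ] w 23.224867459999107
tool shift mm [-1.2 -3.1  1.4] tilt [ 0.008  0.003 -1.   ]
```

```bash
python3 -m inch '[{"translation":[0,-0.001,0],"roll":0},{"translation":[0,-0.001,0],"roll":0},{"translation":[0,-0.001,0],"roll":0},{"translation":[0,0,0],"roll":0},{"translation":[0,0,0],"roll":0}]'
python3 go.py 464 134 30 0.11
```

```text
time_s: 13.0
tcp_pos: [466.8, 135.6, 31.5]
ee_rot: [2.094, 2.334, 0.018]
wrist_force: [50.7, 0.4, -43.5]
width: 22.8
grip_force: 61.9
t 13.0 tcp [466.8 135.6  31.5] q [-0.08  0.44 -0.39  2.17  0.3   0.58 -0.59] roll -0.0019329585380827297 F [ 50.7   0.4 -43.5] w 22.760862788839397
tool shift mm [-1.3 -3.   1.5] tilt [ 0.012  0.005 -1.   ]
```

Hit the stop at 466.9 (predicted 464). Relieve the force, release, retract and check.

```bash
python3 -m inch '[{"translation":[0,0.002,0],"roll":0},{"translation":[0,0.002,0],"roll":0},{"translation":[0,0.002,0],"roll":0},{"translation":[0,0,0],"roll":0},{"translation":[0,0,0],"roll":0}]'
python3 -m inch '[{"translation":[0,0,0],"roll":0},{"translation":[0,0,0],"roll":0},{"translation":[0,0,0],"roll":0},{"translation":[0,0,0],"roll":0},{"translation":[0,0,0],"roll":0}]' 0.085
python3 -m inch '[{"translation":[0,0,-0.03],"roll":0},{"translation":[0,0,-0.04],"roll":0},{"translation":[0,0,-0.04],"roll":0},{"translation":[0,0,-0.04],"roll":0},{"translation":[0,0,-0.03],"roll":0}]'
python3 -m inch '[{"translation":[-0.03,0,0],"roll":0},{"translation":[-0.04,0,0],"roll":0},{"translation":[-0.04,0,0],"roll":0},{"translation":[-0.04,0,0],"roll":0},{"translation":[-0.02,0,0],"roll":0}]'
python3 -m inch '[{"translation":[0,0,0],"roll":0},{"translation":[0,0,0],"roll":0},{"translation":[0,0,0],"roll":0},{"translation":[0,0,0],"roll":0},{"translation":[0,0,0],"roll":0}]'
python3 - <<'E'
from h import *
a=read_camera("scene");b=read_camera("top")
cv2.imwrite("pics/end.png",np.hstack([cv2.resize(a,(400,300)),cv2.resize(b,(400,300))])[:,:,::-1])
E
```

```text
time_s: 13.5
tcp_pos: [467.0, 135.4, 31.3]
ee_rot: [2.095, 2.338, 0.004]
wrist_force: [7.0, -2.0, 5.3]
width: 23.3
grip_force: 69.1
time_s: 14.0
tcp_pos: [465.3, 135.4, 30.3]
ee_rot: [-2.096, -2.34, 0.0]
wrist_force: [0.7, -0.1, 0.2]
width: 84.9
grip_force: 0.0
time_s: 14.5
tcp_pos: [465.6, 135.5, 212.8]
ee_rot: [2.095, 2.34, 0.002]
wrist_force: [-0.2, -0.2, -0.7]
width: 85.0
grip_force: 0.0
time_s: 15.0
tcp_pos: [483.9, -37.0, 210.3]
ee_rot: [2.099, 2.337, -0.001]
wrist_force: [-0.5, 0.2, -0.6]
width: 85.1
grip_force: 0.0
time_s: 15.5
tcp_pos: [484.0, -32.9, 210.3]
ee_rot: [-2.094, -2.341, -0.0]
wrist_force: [-0.4, -0.4, -0.2]
width: 85.2
grip_force: 0.0
```

View pics/end.png

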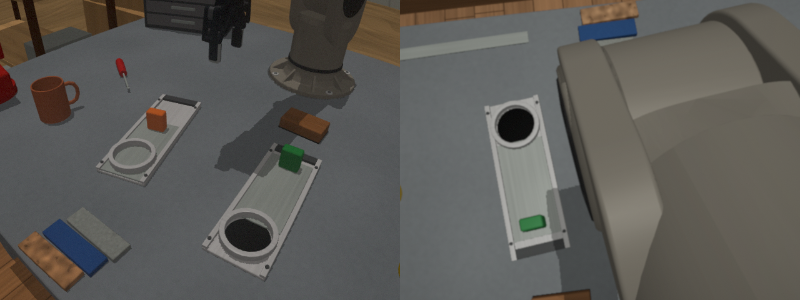

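The picture shows the green inlet uncovered at (517,123) with its grip at the robot end. The orange inlet is covered at (133,155), and the gripper is clear of both.

```bash
python3 -c "
from plant import *
print(job_done())"
```

```text
the job is handed in; nothing more can be done
None
```

I slid the green gate open and the orange gate shut, each until it pressed on its end stop, released both grips, and handed the job in at about 15.6 s with the robot clear; no verdict was returned.

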